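Pin the sliding stop of a cutting guide with its thumbscrew

TASK

Fasten the sliding stop of the cutting guide: stand the wing-headed thumbscrew from the wooden rack in the slot on top of the stop, then slide stop and screw gently along the channel, away from the end where the stop begins, feeling for the hidden slot in the strip below until the screw goes through both and its head sits flat on the stop. Then give the screw a quarter turn to lock it and let go. Never force the screw against the guide (about 35 N is too much), and leave the other screw in the rack.

Things in the scene. Friction and masses are not known exactly. Their poses are not given: they have to be found in the camera images.
- guide: cutting guide, fixed on the bench: open aluminium channel 230 mm long (its x), 60 mm wide (its y), with a dark cap 30 mm long and 46 mm high at each end. Origin at the centre of its underside, z up. A sliding stop rides on it; a flat steel strip lies in the channel below the stop.
- strip_face (a point): point on the top face of the steel strip, 28 mm above the bench, at the guide's middle (axes as the guide's). The strip is 6 mm thick, hollow below. It has one slot, 23 mm across the channel (y) by 11 mm along it (x), hidden under the stop: centred across the channel, somewhere 20 to 48 mm in +x from where the stop's slot is at joint stop = 0.
- stop (a joint): travel of the stop along the guide's +x, 0 to 0.060 m; starts between 0 and 0.008. It slides with about 2 N of friction plus a little drag and stays where it is left. The value at which the two slots line up is not known beforehand (0.020 to 0.048).
- stop_slot (a point): centre of the mouth of the stop's slot, in its flat top, 46 mm above the bench; axes as the guide's. The slot is 23 mm across the channel (y) by 11 mm along it (x), right through. The stop is an aluminium block, 18 mm thick over the strip, 74 mm wide, 30 mm long behind the slot and 70 mm ahead of it (+x), with a dark nose on its +y side at the +x end, flush with the top.
- screw: wing-headed steel thumbscrew, 62 mm long, about 70 g, upright in the rack. Origin at its foot, z up. From the foot: rounded cross lug 20 mm long (x), 8 mm wide (y), 8 mm high; round shank 8 mm thick; at 33 to 38 mm a round collar 26 mm wide; at 38 to 62 mm the wing. The lug must enter the stop's slot lying across the channel (screw x along guide y, either way round).
- screw_wing (a point): centre of the wing, 50 mm above the screw's foot, on its axis: a flat upright tab 22 mm long (screw x), 9 mm thick (screw y), 24 mm high, parallel to the lug; grasp it across its thickness.
- screw_mid (a point): point on the screw's axis half-way up, 31 mm above its foot. When the screw stands in the stop's slot with its foot on the strip, this is 13 mm above the stop's top; when the lug has gone through the strip's slot and the collar sits on the stop, it is 2 mm below the stop's top, and the lug is free to turn in the hollow below, either way.
- rack: wooden rack, fixed, 100 mm (x) by 46 mm (y) by 36 mm high, origin at the centre of its underside. Two pockets at x = -24 and +24 mm, 23 mm (x) by 11 mm (y), 30 mm deep; which screw is in which varies. The wing screw's foot stands on the pocket floor, lug along the rack's x, collar 3 mm above the rack.
- knurled_mid (a point): the other screw: round knurled head 28 mm wide, no wing, 40 mm long, hanging by its head in the rack's other pocket; this point is on its axis half-way up. Leave it there.
Things that resemble listed ones, but are neither listed nor needed, are in the scene too. Leave any red or turquoise look-alike of the screw alone.

How it is judged:
On the way, in this order (a step that is already met when the one before it is completed fails the run):
1. the thumbscrew stands in the stop's slot (horizontal distance between screw_mid and stop_slot below 0.005 m and z of screw_mid in the frame of stop_slot below 0.016 m and angle between screw_mid's own z axis and vertical below 0.15 rad), for 0.1 s.
2. the screw has gone through stop and strip and its head sits on the stop (horizontal distance between screw_mid and stop_slot below 0.005 m and z of screw_mid in the frame of stop_slot below 0.001 m and angle between screw_mid's own z axis and vertical below 0.12 rad), for 0.1 s.
At the end, for the whole second after the job is handed in: The thumbscrew is upright (within 7 degrees) through stop and strip, its collar on the stop's top (within 3 mm), turned so that its lug lies along the channel (at least 63 degrees away from across it); the knurled screw is still in its pocket of the rack (all of step 2 and angle between the x axis of screw_mid and the y axis of guide, either way round above 1.1 rad and z of knurled_mid in the frame of rack below 0.038 m and horizontal distance between knurled_mid and rack below 0.036 m); the robot touches nothing.
It fails at once if the screw is forced against the guide, its strip or the stop with more than 35 N (contact force between screw and guide above 35 N).
It fails at once if the knurled screw is taken out of the rack (z of knurled_mid in the frame of rack above 0.05 m).
It also fails if it takes over 61 s, if anything falls off the work surface, if the arm or the gripper's body presses on something with over 40 N, if the wrist force passes 120 N, or if a joint passes its speed limit or range.

ROBOT

A 6-joint arm with a two-finger parallel gripper is mounted at the origin on a cart in front of the work surface, level with it; the furniture and walls round the work are solid. World frame = base frame: x ahead of the robot, y to its left, z up, the work surface at z = 0. Lengths are in m, angles in rad, forces in N, time in s.
With the tool pointing down it reaches from about 0.4 to 0.825 m from the base axis. Payload 7 kg.
Tool frame: the origin (TCP) lies at the centre of the arm's flange, where the gripper is bolted on; the fingertips stand 173 mm ahead of it and the grasp point (between the pads) lies 155 mm ahead of it; z points along the fingers, y is the line along which they close (so a half turn about z gives the same grasp; the last joint's range is limited). The gripper opens to 85 mm and grips with 20 to 120 N. Pads are 22 mm wide; open, the fingers measure 114 mm over their backs; the gripper's body (76 mm by 85 mm) begins 54 mm behind the grasp point. The pads swing forward as they close: fully open they stand 13 mm farther back than shut.
Start: joints at [1.605, 0.359, 0.012, 0, -1.224, -0.288], TCP at [0.169, 0.653, 0.405] pointing down, gripper open.
Joint ranges: [-3.07, 3.07], [-1.43, 2.12], [-1.02, 1.25], [-3.03, 1.67], [-3.05, -0], [-3.03, 3.03]. Speed limits (rad/s): [2.39, 2.39, 3.01, 3.14, 3.14, 3.14].

INTERFACE

Orientations are given as a rotation vector (axis times angle).
In Python, from bench import robot gives the robot as it stands. Calls block until the motion is done:
- robot.goto(position, orientation): joint-space move of the TCP to a pose.
- robot.servo_line(position, frame=None, speed=0.15, force_limit=None): straight line of the TCP; frame=None keeps the orientation; speed is the mean speed in m/s. With force_limit (N) it stops when the force on the tool has changed by that much, and returns True; else False.
- robot.goto_joints(angles): joint-space move.
- robot.command_gripper(opening): opening from 0.0 (shut) to 1.0 (fully open); the grip force is fixed at half the most; returns when the fingers have stopped.
- robot.hold(seconds).
- robot.inverse_kinematics(position, orientation): joint angles nearest the present ones, or None.
- robot.sense(): the state.
- robot.grab_frame(name): name is "scene" or "top"; returns the picture (420x560x3 uint8, blue, green, red); there is no depth.
- robot.get_calibration(name): a dict with "fx", "fy", "cx", "cy" (pixels), "k1" (the pictures are not rectified: a ray, as slopes to the right and down, at radius r is drawn at 1 + k1 r^2 times it, then the intrinsics apply), "rvec" (rotation vector, rad) and "tvec" (3), from world to camera coordinates, as OpenCV has them. Camera axes: x right, y down, z forward; pixel columns grow to the right and rows downward; lengths in m; the calibration is good to about 2 mm. A picture is of the moment at which its call begins. get_calibration takes no time and is no camera call.
A pose or a line that the arm cannot do raises robot.IKError and nothing moves.
- robot.sign_off(): hands the job in; it is judged then, once.
The state is a dict: "clock": time; "q": joint angles; "qvel": joint speeds; "joint_torque": joint torques, N m; "tcp_pos": TCP position; "tcp_rot": TCP orientation; "wrist_force": force on the tool from outside, world axes, zero at the start; "moment": the same for the moment, N m; "opening": opening from 0.0 (shut) to 1.0 (fully open); "grip_force": force on a finger pad.
Only numpy, scipy, OpenCV 4.12 (cv2) and the standard library are available. Lean on these libraries where they do the work, as an engineer would, in place of code of your own. Each camera call takes 0.05 s, during which the arm holds its last target. There are 200 camera calls.

## Working session

There is one attempt and no reset: what is moved stays moved. The work goes in short steps, each a Python script; the robot and the scene stay as the last script left them, time stands still between calls to the robot, and variables do not carry over. Pictures are saved under pics/ and viewed, at most 10 in all, crops included, and the job is handed in when it is done.

```bash
mkdir -p pics; ls; python3 - <<'E'
from bench import robot
import cv2
for n in("scene","top"):
    cv2.imwrite(f"pics/{n}0.png",robot.grab_frame(n)); print(n,robot.get_calibration(n))
s=robot.sense(); print(s['clock'],s['tcp_pos'],s['tcp_rot'],s['opening'],s['wrist_force'])
E
```

```text
pics
scene {'fx': 472.91503171814253, 'fy': 472.91503171814253, 'cx': 285.6313499707661, 'cy': 209.0669481156179, 'k1': -0.11254239204342296, 'rvec': array([ 2.06770652, -0.59610721,  0.35910426]), 'tvec': array([-0.47214332,  0.19014879,  0.70615014])}
top {'fx': 512.8508857331001, 'fy': 512.8508857331001, 'cx': 274.4086587912585, 'cy': 207.12491763193927, 'k1': -0.05092195381850216, 'rvec': array([ 2.26509581, -1.92240957,  0.21846989]), 'tvec': array([-0.11286548,  0.51583316,  0.80453813])}
0.1 [0.16944805 0.65321433 0.4038547 ] [ 3.11481440e+00 -3.97574437e-01 -4.36142616e-05] 0.9997451744394587 [0.66356237 0.36834183 0.89854301]
```

View pics/scene0.png

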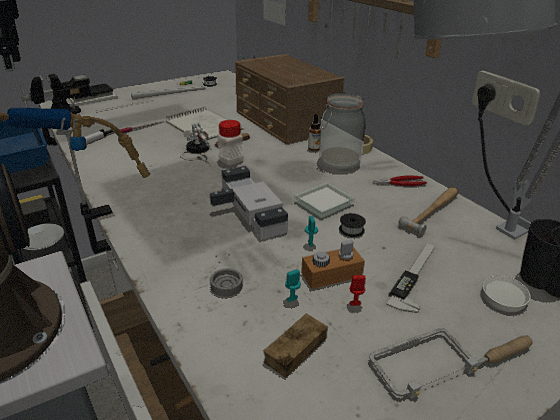

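View pics/top0.png

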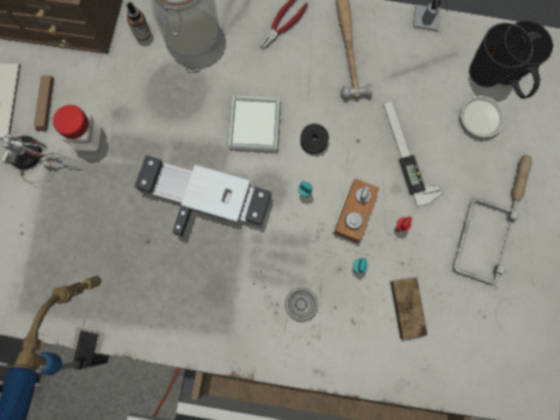

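The scene view shows the guide at (255,205). The rack is at (335,268), with a knurled head at (321,258) and a grey wing at (347,247). The turquoise (312,230), (292,285) and red (357,288) ones are look-alikes. In the top view the stop's slot is at (228,196) and its nose at (182,222), so guide +x points left. The rack is at (357,210) there. I'll confirm with an enlarged crop.

```bash
cat > h.py <<'E'
import cv2,numpy as np
from bench import robot
from scipy.spatial.transform import Rotation as R
def cam(n):
    c=robot.get_calibration(n); K=np.array([[c['fx'],0,c['cx']],[0,c['fy'],c['cy']],[0,0,1]])
    return K,np.array([c['k1'],0,0,0,0.]),np.array(c['rvec']),np.array(c['tvec'])
def ray(n,uv):
    K,d,r,t=cam(n); p=cv2.undistortPointsIter(np.array([[uv]],float),K,d,None,None,(3,50,1e-9))[0,0]
    M=cv2.Rodrigues(r)[0]; v=M.T@np.array([*p,1]); return -M.T@t,v/np.linalg.norm(v)
def at(n,uv,z):
    o,v=ray(n,uv); return o+v*(z-o[2])/v[2]
def px(n,P):
    K,d,r,t=cam(n); return cv2.projectPoints(np.array(P,float).reshape(-1,3),r,t,K,d)[0][:,0]
def tri(a,b):
    (o,v),(p,w)=ray('scene',a),ray('top',b)
    s=np.linalg.lstsq(np.c_[v,-w],p-o,rcond=None)[0]; A,B=o+s[0]*v,p+s[1]*w
    return (A+B)/2,np.linalg.norm(A-B)
E
python3 - <<'E'
from h import *
t=cv2.imread('pics/top0.png'); s=cv2.imread('pics/scene0.png')
a=cv2.resize(t[145:245,125:285],(800,500),interpolation=cv2.INTER_CUBIC)
b=cv2.resize(t[165:255,320:390],(392,504),interpolation=cv2.INTER_CUBIC)
c=cv2.resize(s[225:295,295:370],(400,373),interpolation=cv2.INTER_CUBIC)
o=np.zeros((600,800,3),np.uint8); o[:504,:392]=b; o[:373,400:]=c
cv2.imwrite('pics/c1.png',o); cv2.imwrite('pics/c2.png',a)
# rack colour mask, slot mask
hsv=cv2.cvtColor(t,cv2.COLOR_BGR2HSV)
m=cv2.inRange(hsv,(5,110,50),(20,255,255)); m[:, :330]=0;m[:,385:]=0;m[:170]=0;m[250:]=0
k=cv2.findContours(m,0,2)[0]; k=np.vstack(k); print('rack',cv2.minAreaRect(k),cv2.boxPoints(cv2.minAreaRect(k)).tolist())
for p in cv2.boxPoints(cv2.minAreaRect(k)): print(at('top',p,.036))
E
```

```text
rack ((356.5874938964844, 210.41148376464844), (26.061628341674805, 57.27996826171875), 20.72555923461914) [[334.2644958496094, 232.58657836914062], [354.5354309082031, 179.01339721679688], [378.9104919433594, 188.23638916015625], [358.6395568847656, 241.8095703125]]
[ 0.5047252  -0.13481335  0.036     ]
[ 0.60448961 -0.15687233  0.036     ]
[ 0.59496551 -0.20105849  0.036     ]
[ 0.49571363 -0.1780117   0.036     ]
```

View pics/c1.png

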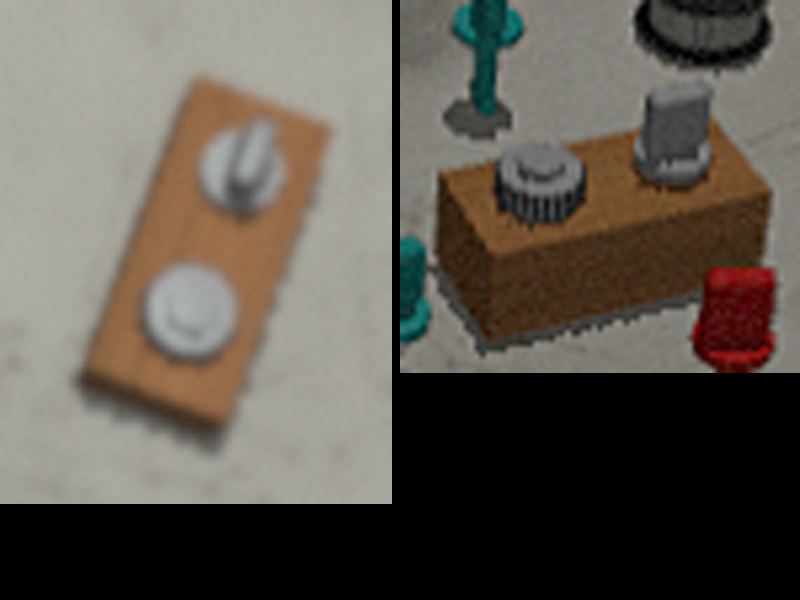

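View pics/c2.png

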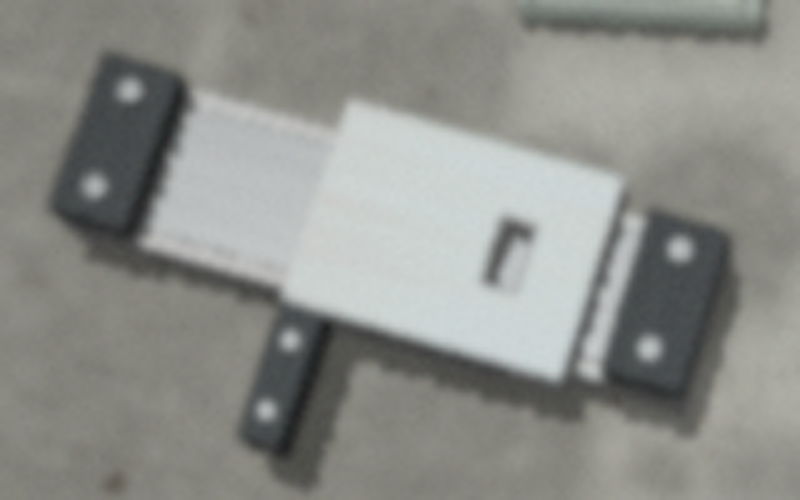

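The crop settles the choice. The wing screw is the grey one in the pocket at top-view (363,196). The knurled one is at (354,221) and stays. The stop's corners and slot, about (227,196), are clear. Next I'll compute poses and check them against the given sizes.

```bash
python3 - <<'E'
from h import *
f=lambda u,v,z:at('top',(125+u/5-.4,145+v/5-.4),z)
C=[f(*c,.046) for c in((348,100),(622,180),(563,383),(280,300))]
for i in range(4): print('stop edge',np.linalg.norm(C[i]-C[(i+1)%4])*1000)
S=[f(*c,.046) for c in((503,217),(537,225),(517,293),(483,285))]
print('slot',np.mean(S,0),[np.linalg.norm(S[i]-S[(i+1)%4])*1000 for i in range(4)])
gx=(C[0]-C[1])+(C[3]-C[2]); gx/=np.linalg.norm(gx); back=(C[1]+C[2])/2
print('back+30',back+.03*gx,'gx yaw',np.degrees(np.arctan2(gx[1],gx[0])), 'fromfront',(C[0]+C[3])/2-.07*gx)
# caps: left cap and right cap tops
L=[f(*c,.046) for c in((105,55),(187,75),(132,232),(52,205))]; Rr=[f(*c,.046) for c in((650,210),(728,235),(687,392),(608,375))]
l,r=np.mean(L,0),np.mean(Rr,0); d=l-r; print('caps',l,r,np.linalg.norm(d)*1e3,np.degrees(np.arctan2(d[1],d[0])))
g=(l+r)/2; u=d/np.linalg.norm(d); print('slot offset y',np.cross(u,np.mean(S,0)-g)[2]*1e3,'slot x',np.dot(u,np.mean(S,0)-g)*1e3)
print('collar',at('top',(320+242/5.6-.4,165+172/5.6-.4),.044))
print('wing top mid top', at('top',(320+262/5.6-.4,165+130/5.6-.4),.068), 'wingtri',tri((295+680/5.33-75-.4,225+88/5.33-.4),(320+262/5.6-.4,165+130/5.6-.4)))
print('red',at('top',(404,224),.06),'rack yaw',np.degrees(np.arctan2(-.02256,.0995)))
# scene check of slot
print('proj scene slot,rackcentre',px('scene',[np.mean(S,0),[.55,-.1677,.036]]))
E
```

```text
stop edge 99.63747280517451
stop edge 73.7433332029953
stop edge 101.14002190234794
stop edge 74.17230802743097
slot [0.53636927 0.05677541 0.046     ] [np.float64(12.058757259337131), np.float64(24.77968834183668), np.float64(11.987651580336497), np.float64(24.79645436287306)]
back+30 [0.53589616 0.05702999 0.046     ] gx yaw 82.7252367644824 fromfront [0.53594536 0.05741535 0.046     ]
caps [0.5541386 0.1978187 0.046    ] [5.28781300e-01 5.25747027e-04 4.60000000e-02] 198.9158175228437 82.67614714538495
slot offset y -0.3554943005934378 slot x -42.69986462082963
collar [ 0.57554755 -0.17371172  0.044     ]
wing top mid top [ 0.58282695 -0.17463048  0.068     ] wingtri (array([ 0.58018974, -0.17312567,  0.06617953]), np.float64(0.006900809734299685))
red [ 0.53351706 -0.24579709  0.06      ] rack yaw -12.774893828818405
proj scene slot,rackcentre [[260.64791617 198.8866751 ]
 [332.15175723 258.24244649]]
```

Sizes check out: stop 100×74 mm, slot 12×25 mm, caps 199 mm apart, and both rays agree on the slot. Picking the screw now.

```bash
cat >> h.py <<'E'
def rot(deg): return (R.from_euler('z',deg,degrees=True)*R.from_rotvec([np.pi,0,0])).as_rotvec()
def st(t=''):
    s=robot.sense(); print(t,'t%.2f'%s['clock'],np.round(s['tcp_pos'],4),'F',np.round(s['wrist_force'],1),'op %.3f g %.0f'%(s['opening'],s['grip_force']),'q6 %.2f'%s['q'][5]); return s
E
python3 - <<'E'
from h import *
robot.command_gripper(.5)
robot.goto([.5745,-.1733,.30],rot(-12.8)); st('above')
hit=robot.servo_line([.5745,-.1733,.2205],speed=.06,force_limit=6); st(hit)
if not hit:
    robot.command_gripper(0); st('grip')
    robot.servo_line([.5745,-.1733,.31],speed=.08); st('up')
    for n in('scene','top'): cv2.imwrite(f'pics/{n}1.png',robot.grab_frame(n))
    p=px('scene',[[.5745,-.1733,.155-.0]])[0]; q=px('top',[[.5745,-.1733,.155]])[0]; print(p,q)
    a=cv2.imread('pics/scene1.png');b=cv2.imread('pics/top1.png')
    def cr(i,p,w=50): u,v=int(max(w,p[0])),int(max(w,p[1])); return cv2.resize(i[v-w:v+w,u-w:u+w],(400,400),interpolation=cv2.INTER_CUBIC),(u-w,v-w)
    x,o1=cr(a,p);y,o2=cr(b,q); print(o1,o2); cv2.imwrite('pics/c3.png',np.hstack([x,y]))
E
```

```text
above t3.83 [ 0.5748 -0.1727  0.3001] F [-0.3 -0.1 -0.2] op 0.502 g 0 q6 1.31
False t5.31 [ 0.5747 -0.1733  0.2209] F [-0.1 -0.4  0.2] op 0.501 g 0 q6 1.32
grip t5.71 [ 0.5747 -0.1733  0.2209] F [-0.4  0.9  2.5] op 0.086 g 60 q6 1.32
up t6.97 [ 0.5743 -0.1733  0.3093] F [ 0.1 -0.7 -0.8] op 0.089 g 60 q6 1.32
[351.53627283 197.590167  ] [375.2688423  178.30475758]
(301, 147) (325, 128)
```

View pics/c3.png

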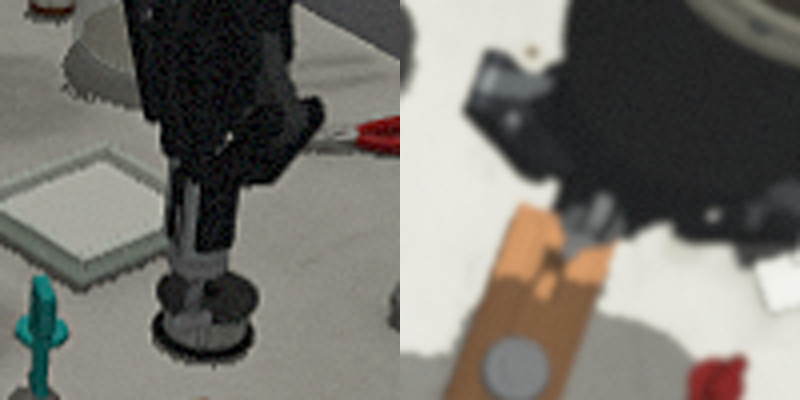

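The screw is in hand and the pocket is empty; the black spool behind it blurs the scene view. I'll move above the slot and check alignment there.

```bash
python3 - <<'E'
from h import *
X,Y=.5362,.057
robot.goto([X,Y,.32],rot(-7.3)); robot.servo_line([X,Y,.272],speed=.08); s=st('over')
for d in(-97.3,82.7):
    q=robot.inverse_kinematics([X,Y,.25],rot(d)); print(d,q)
a=robot.grab_frame('scene');b=robot.grab_frame('top')
cv2.imwrite('pics/scene2.png',a);cv2.imwrite('pics/top2.png',b)
F=s['tcp_pos'].copy() if hasattr(s['tcp_pos'],'copy') else np.array(s['tcp_pos'])
foot=np.array([F[0],F[1],F[2]-.2149])
pts=[foot,foot+[0,0,.0355],[X,Y,.046]]
print(px('scene',pts),px('top',pts))
def cr(i,p,w=35): u,v=int(p[0]),int(p[1]); return cv2.resize(i[v-w:v+w,u-w:u+w],(400,400),interpolation=cv2.INTER_CUBIC),(u-w,v-w)
x,o1=cr(a,px('scene',pts)[1]);y,o2=cr(b,px('top',pts)[1]); print(o1,o2,'scale',400/70)
cv2.imwrite('pics/c4.png',np.hstack([x,y]))
E
```

```text
over t8.75 [0.5365 0.0569 0.2722] F [-0.1 -0.5 -1.3] op 0.090 g 60 q6 0.97
-97.3 [ 0.46956692  0.29227243 -0.4845369   0.         -0.79398699 -0.59697596]
82.7 [ 4.69566923e-01  2.92272432e-01 -4.84536904e-01 -4.44089210e-16
 -7.93986991e-01  2.54461669e+00]
[[260.63840691 194.10831453]
 [260.53388282 178.83865009]
 [260.52185624 198.86020721]] [[225.9864875  193.89961626]
 [224.10868035 188.59460546]
 [226.45700351 195.65329233]]
(225, 143) (189, 153) scale 5.714285714285714
```

View pics/c4.png

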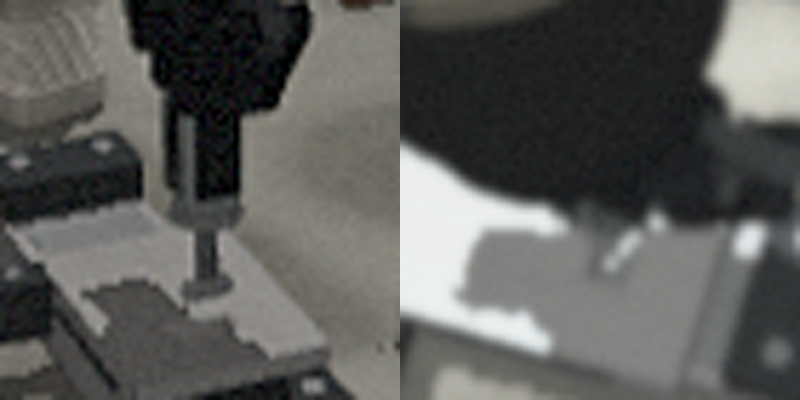

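The screw hangs upright. Its lug foot is seen at about (261.0,193.9) in the scene view, against (260.6,194.1) predicted, so it is aligned within about 1 mm. I'll insert with a force-limited descent and a small spiral if it lands on the stop's top.

```bash
python3 - <<'E'
from h import *
X,Y=.5362,.057
g=np.radians(82.7); u=np.array([np.cos(g),np.sin(g)]); v=np.array([-u[1],u[0]])
for a,b in[(0,0),(1.5,0),(-1.5,0),(0,1.5),(0,-1.5),(1.5,1.5),(-1.5,1.5),(1.5,-1.5),(-1.5,-1.5),(3,0),(-3,0)]:
    p=np.array([X,Y])+(a*u+b*v)/1000
    robot.servo_line([*p,.2635],speed=.05); 
    hit=robot.servo_line([*p,.2405],speed=.02,force_limit=5); s=st((a,b,hit))
    if s['tcp_pos'][2]<.252: break
    robot.servo_line([*p,.2635],speed=.03)
robot.hold(.2); st('end')
E
```

```text
(0, 0, True) t10.12 [0.5362 0.057  0.2428] F [-1.6  1.   5.5] op 0.091 g 61 q6 0.97
end t10.32 [0.5362 0.057  0.2428] F [-2.   0.7  4.1] op 0.085 g 61 q6 0.97
```

Straight in, with the foot on the strip at the expected height. Now the gentle slide with light probes.

```bash
python3 - <<'E'
from h import *
P=np.array([.5362,.057]); g=np.radians(82.7); u=np.array([np.cos(g),np.sin(g)])
robot.servo_line([*P,.2434],speed=.03)
if robot.servo_line([*(P+.011*u),.2434],speed=.04,force_limit=20): st('STUCK'); raise SystemExit
for d in np.arange(.011,.0525,.0015):
    p=P+d*u
    if robot.servo_line([*p,.2434],speed=.02,force_limit=18): st('STUCK'); break
    hit=robot.servo_line([*p,.2400],speed=.012,force_limit=5); s=robot.sense(); f=s['wrist_force']
    print('%.1f'%(d*1e3),'z%.4f'%s['tcp_pos'][2],np.round(f,1),'t%.1f'%s['clock'])
    if s['tcp_pos'][2]<.2413 or s['clock']>40: break
st()
E
```

```text
11.0 z0.2428 [-0.2  0.3  4.6] t11.5
12.5 z0.2428 [-1.4 -0.4  5.7] t11.9
14.0 z0.2428 [-1.3 -0.5  5.9] t12.4
15.5 z0.2428 [-0.5 -0.1  5.3] t12.9
17.0 z0.2428 [-1.   0.2  5.5] t13.3
18.5 z0.2428 [-1.3 -0.1  5.2] t13.8
20.0 z0.2428 [-1.8  0.   5.5] t14.3
21.5 z0.2428 [-0.9  0.5  4.8] t14.8
23.0 z0.2428 [ 0.  -0.6  5.1] t15.2
24.5 z0.2428 [-1.5 -0.7  6.4] t15.7
26.0 z0.2428 [-2.  -0.1  5.4] t16.1
27.5 z0.2428 [-0.3 -0.   5. ] t16.6
29.0 z0.2428 [-0.4 -1.   4.7] t17.1
30.5 z0.2428 [-0.7 -0.7  4.3] t17.6
32.0 z0.2427 [-0.4 -0.7  5.6] t18.0
33.5 z0.2427 [-0.9  0.5  4.6] t18.5
35.0 z0.2427 [-1.  -0.   5.3] t19.0
36.5 z0.2428 [-0.2 -0.1  4.8] t19.4
38.0 z0.2428 [-0.7 -0.2  4.5] t19.9
39.5 z0.2427 [-0.  -0.3  4.9] t20.4
41.0 z0.2427 [-0.2  0.   5.4] t20.8
42.5 z0.2426 [-0.4 -0.4  4. ] t21.3
44.0 z0.2420 [ 0.4 -0.   4.1] t21.8
45.5 z0.2400 [1.3 0.7 0.6] t22.5
 t22.48 [0.5421 0.1024 0.24  ] F [1.3 0.7 0.6] op 0.090 g 60 q6 0.90
```

The slot is found at 45.5 mm of travel. Going down gently until the collar seats.

```bash
python3 - <<'E'
from h import *
P=np.array([.5362,.057]); g=np.radians(82.7); u=np.array([np.cos(g),np.sin(g)])
for d in(.0458,.0465,.0472,.0478):
    p=P+d*u
    robot.servo_line([*p,robot.sense()['tcp_pos'][2]],speed=.01,force_limit=12)
    hit=robot.servo_line([*p,.2265],speed=.015,force_limit=6); s=st((d,hit))
    if s['tcp_pos'][2]<.2290: break
robot.hold(.2); st('seat')
E
```

```text
(0.0458, True) t23.48 [0.5419 0.1027 0.2281] F [-2.2  1.7  4.2] op 0.084 g 61 q6 0.90
seat t23.68 [0.5419 0.1027 0.2281] F [-1.   0.9  5.9] op 0.086 g 61 q6 0.90
```

Seated (expected 0.2279). A quarter turn with joint 6 alone, stepwise, watching forces.

```bash
python3 - <<'E'
from h import *
s=robot.sense(); p=s['tcp_pos']; robot.servo_line([p[0],p[1],p[2]+.0003],speed=.01)
q=np.array(robot.sense()['q'])
for k in range(1,7):
    q2=q.copy(); q2[5]=q[5]-k*np.pi/12; robot.goto_joints(q2); s=st(k*15); print(np.round(s['moment'],2))
    if np.linalg.norm(s['wrist_force'])>18: print('STOP'); break
E
```

```text
15 t24.28 [0.5419 0.1027 0.2281] F [0.5 3.7 2.4] op 0.090 g 60 q6 0.64
[ 1.18 -0.33 -0.05]
30 t24.64 [0.5421 0.1028 0.2282] F [2.8 5.5 0. ] op 0.086 g 60 q6 0.38
[ 1.78 -1.01 -0.04]
45 t25.00 [0.5422 0.103  0.2282] F [ 3.   6.  -0.7] op 0.094 g 60 q6 0.12
[ 1.95 -1.22 -0.03]
60 t25.36 [0.5423 0.1031 0.2283] F [3.2 5.1 0.1] op 0.092 g 60 q6 -0.14
[ 2.09 -1.35  0.03]
75 t25.72 [0.5424 0.1031 0.2283] F [3.4 6.  0. ] op 0.085 g 60 q6 -0.41
[ 2.21 -1.42  0.01]
90 t26.07 [0.5424 0.1031 0.2283] F [ 3.1  6.4 -0.4] op 0.089 g 60 q6 -0.67
[ 2.24 -1.4  -0.01]
```

```bash
python3 - <<'E'
from h import *
robot.command_gripper(.5); s=st('open'); p=s['tcp_pos']
robot.servo_line([p[0],p[1],.32],speed=.08); robot.goto([.42,-.15,.40],rot(-40)); st('away')
a=robot.grab_frame('scene');b=robot.grab_frame('top')
u,v=px('scene',[[.5419,.1027,.06]])[0].astype(int);w,z=px('top',[[.5419,.1027,.06]])[0].astype(int)
f=lambda i,u,v:cv2.resize(i[v-40:v+40,u-40:u+40],(400,400),interpolation=cv2.INTER_CUBIC)
cv2.imwrite('pics/c5.png',np.hstack([f(a,u,v),f(b,w,z)])); st()
E
```

```text
open t26.51 [0.5414 0.1022 0.2279] F [0.4 0.7 0. ] op 0.498 g 0 q6 -0.67
away t29.11 [ 0.4203 -0.1498  0.3998] F [-0.  -1.   0.1] op 0.500 g 0 q6 0.77
 t29.21 [ 0.4204 -0.1496  0.3996] F [ 0.8  0.3 -0.1] op 0.501 g 0 q6 0.77
```

View pics/c5.png

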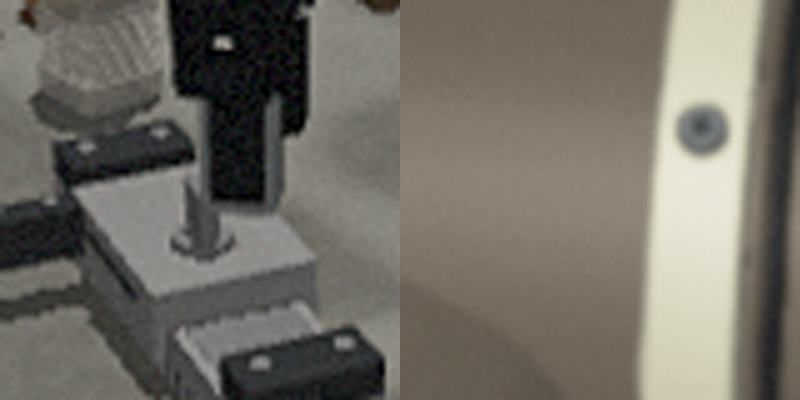

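The collar sits flat on the stop at crop (203,240), with the wing above it. The arm hides the top view, so I'll move it back to the start pose for one unobstructed look.

```bash
python3 - <<'E'
from h import *
robot.goto_joints([1.605,.359,.012,0,-1.224,-.288])
a=robot.grab_frame('scene');b=robot.grab_frame('top')
u,v=px('scene',[[.5419,.1027,.06]])[0].astype(int);w,z=px('top',[[.5419,.1027,.06]])[0].astype(int)
f=lambda i,u,v:cv2.resize(i[v-40:v+40,u-40:u+40],(400,400),interpolation=cv2.INTER_CUBIC)
cv2.imwrite('pics/c6.png',np.hstack([f(a,u,v),f(b,w,z)])); st()
E
```

```text
t32.27 [0.1703 0.6531 0.4047] F [-0.1 -0.6  0.6] op 0.504 g 0 q6 -0.29
```

View pics/c6.png

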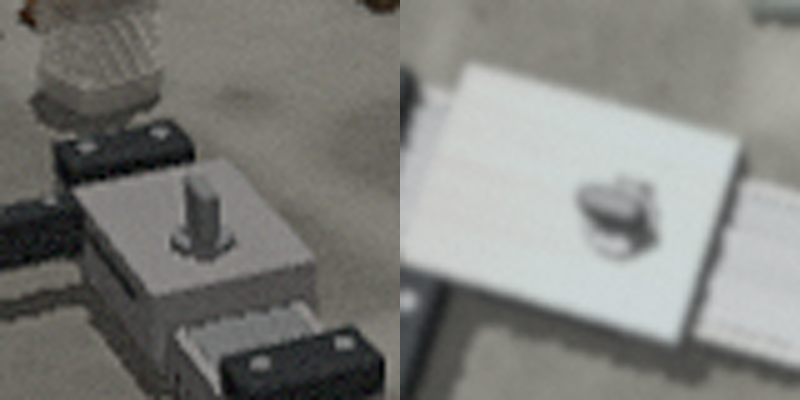

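The screw is upright with its collar flat on the stop. The wing, at top crop (615,210), lies along the channel, and the robot is clear. Handing in.

```bash
python3 -c "
from bench import robot
print(robot.sign_off())"
```

```text
the job is handed in; nothing more can be done
None
```

The thumbscrew is through stop and strip with its collar flat on the stop, turned a quarter turn and released; the knurled screw was left in the rack, and I handed the job in at about 32 s on the robot clock (no verdict came back).

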